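# Set the label-height stop for the next jars

## Task

Set the label stand for the next batch: spin the knurled metal collar on its threaded rod until the blue pointer is level with the red flag on the scale. Always come up to the flag from below (if the pointer is too high, first spin it down past the flag), so that the thread-play is taken up and the blue rest sits on the collar's lower flange. Then stand the honey jar upright on the middle of the stand's round black pad and let go; leave the red flag and the tape, pen and pegs where they are.

Things in the scene. Friction and masses are not known exactly. Their poses are not given: they have to be found in the camera images.
- stand: Fixed label stand: grey base plate 12 mm thick, local x -42..42, y -167..110 mm; origin on the table under the threaded rod's axis, z up, +y towards the scale, -y towards the jar pad. Steel rod 14 mm across at x=y=0, top at z = 112 mm. White scale plate: x 9..14, y 68..98 mm, up to z = 102 mm, ticks every 5 mm.
- collar (a joint): Turn of the knurled metal collar about the rod, rad; positive is anticlockwise seen from above and RAISES the collar, 24 mm a full turn (3.82 mm per rad). 0 at the start, range -3.67 to 4.45. It stays where it is left (friction 0.12 N m). Grip the knurled head across its diameter to turn it; it rises or sinks as it turns.
- collar_grip (a point): Centre of the collar's knurled head, on the rod axis: 46 mm across, 13 mm above and below this point; moves with the collar. Under it a neck 22 mm across, 11 mm tall, then a lower flange 34 mm across, 4 mm thick. The blue rest lies in the neck's groove just under the head: keep fingertips above the head's underside. At the start the rod stands 20 mm above the head.
- flange_top (a point): Point on the rod axis at the upper face of the collar's lower flange, 24 mm below collar_grip; moves with the collar.
- rest_under (a point): Centre of the underside of the blue rest: a disc 40 mm across, 7 mm thick, with pointer arm along the stand's +y. It slides without turning (friction 3 N) and has 4 mm play in the groove: it stands 0 mm above flange_top after the collar moved up (4 mm gap under the head), 4 mm after the collar moved down. The collar moves it only once this play is used up.
- pointer_tip (a point): Tip of the blue pointer, mid-thickness (3 mm thick), in front of the scale, 82 mm from the rod axis; 3.5 mm above rest_under.
- flag_tip (a point): Tip of the red flag on the scale, mid-thickness (3 mm thick), facing the pointer's tip 1.5 mm away: the height to set. Held by friction (5 N); not to be moved.
- pad (a point): Centre of the upper face of the round black rubber pad, 80 mm across, 14.5 mm above the table, 125 mm from the rod axis along the stand's -y.
- jar: Honey jar with a cream screw lid, 60 mm across, 92 mm tall (lid 54 mm across, its band 74..92 mm up), about 0.29 kg; origin at the centre of its underside, z up.
- tape: Bystander: tan tape roll lying flat, 66 mm across, 24 mm high; origin at the centre of its underside.
- marker: Bystander: black marker pen lying flat, 17 x 125 x 17 mm; origin at the centre of its underside, length along its y.
- peg_a: Bystander: wooden clothes peg, 13 x 72 x 10 mm; origin at the centre of its underside, length along its y.
- peg_b: Bystander: wooden clothes peg, 13 x 72 x 10 mm; origin at the centre of its underside, length along its y.
Things that resemble listed ones, but are neither listed nor needed, are in the scene too. Leave any green, purple or turquoise look-alike of the jar alone.

How it is judged:
On the way, in this order (a step that is already met when the one before it is completed fails the run):
1. the pointer is level with the flag (within 2 mm) and the rest sits on the collar's flange (within 1 mm), the collar let go (z of pointer_tip in the frame of flag_tip between -0.002 and 0.002 m and z of rest_under in the frame of flange_top below 0.001 m and contact force between the fingers and collar below 0.1 N), for 0.2 s.
2. after that, the jar stands upright on the pad (horizontal distance between jar and pad below 0.012 m and z of jar in the frame of pad between -0.003 and 0.003 m and angle between jar's own z axis and vertical below 0.08 rad and linear speed of jar below 0.01 m/s), for 0.2 s.
At the end, for the whole second after the job is handed in: The blue pointer is within 2 mm of the red flag's height, the rest sits on the collar's lower flange (gap under 1 mm), and the honey jar stands upright (within 0.08 rad) at rest on the black pad, its middle within 12 mm of the pad's centre (all of step 2 and z of pointer_tip in the frame of flag_tip between -0.002 and 0.002 m and z of rest_under in the frame of flange_top below 0.001 m); the robot touches nothing.
It fails at once if the red flag is moved by more than 2 mm (distance of flag_tip from where it was at the start of the episode above 0.002 m).
It fails at once if the tape roll is moved by more than 30 mm (distance of tape from where it was at the start of the episode above 0.03 m).
It fails at once if the marker pen is moved by more than 30 mm (distance of marker from where it was at the start of the episode above 0.03 m).
It fails at once if the nearer clothes peg is moved by more than 30 mm (distance of peg_a from where it was at the start of the episode above 0.03 m).
It fails at once if the farther clothes peg is moved by more than 30 mm (distance of peg_b from where it was at the start of the episode above 0.03 m).
It also fails if it takes over 61 s, if anything falls off the work surface, if the arm or the gripper's body presses on something with over 40 N, if the wrist force passes 120 N, or if a joint passes its speed limit or range.

## Robot

A 6-joint arm with a two-finger parallel gripper is mounted at the origin on a cart in front of the work surface, level with it; the furniture and walls round the work are solid. World frame = base frame: x ahead of the robot, y to its left, z up, the work surface at z = 0. Lengths are in m, angles in rad, forces in N, time in s.
With the tool pointing down it reaches from about 0.3 to 0.775 m from the base axis. Payload 14.6 kg.
Tool frame: the origin (TCP) lies between the finger pads; the fingertips stand 14 mm ahead of it and the grasp point (between the pads) lies 5 mm behind it; z points along the fingers, y is the line along which they close (so a half turn about z gives the same grasp; the last joint's range is limited). The gripper opens to 94 mm and grips with 3 to 60 N. Pads are 16 mm wide; open, the fingers measure 119 mm over their backs; the gripper's body (75 mm by 177 mm) begins 78 mm behind the grasp point.
Start: joints at [1.054, 0.3, 1.521, -0, 1.321, -0.067], TCP at [0.239, 0.495, 0.19] pointing down, gripper open.
Joint ranges: [-3.03, 3.03], [-0.79, 2.21], [0.23, 2.52], [-1.04, 4.18], [0, 3.07], [-2.55, 2.55]. Speed limits (rad/s): [2.22, 2.22, 2.57, 3.14, 3.14, 3.14].

## Interface

Orientations are given as [roll, pitch, yaw] about the fixed x, y, z axes, in that order (R = Rz(yaw) Ry(pitch) Rx(roll)).
In Python, from station import ctrl gives the robot as it stands. The module is installed in compiled form; this text tells all that it offers.
- The arm moves only by the tool move_arm, never from a script. Its argument "targets" is a list of rows, each a list of 7 numbers: the opening, from -1 (shut) to 1 (fully open), then the shift along the tool's x, y, z in units of 50 mm (1.0 is 50 mm), then the turn, a rotation vector about the tool's x, y, z in rad. A call has 1 to 12 rows; each row is the pose to reach, as a shift and turn from the pose commanded when the call began, along the tool's axes at that moment; what a row does not reach only later rows make up. A row lasts 1/10 s, in which the tool goes at most 50 mm and 8.59 degrees, less where a joint would pass 70% of its speed; a pose out of reach is approached as far as the arm can. A call with a gripper value outside its range is refused whole. The fingers move at their own pace and stop on an object; "grip_force" is the grip in N (left out, the last holds). Time passes only in rows, so rows that repeat a pose let the fingers close. It gives the time, the measured TCP pose, the force, the opening and the grip force at its end, in the units of the state.
- ctrl.get_obs(): the state, without advancing time (a new reading comes with each control period).
- ctrl.camera(name): name is "side" or "top"; returns (picture, depth): 384x512x3 uint8, red, green, blue; 384x512 float32, m along the optical axis (not along the pixel's ray), 0 where there is no reading.
- ctrl.camera_params(name): a dict with "intrinsics" (3x3 intrinsics, pixels), "k1" (the pictures are not rectified: a ray, as slopes to the right and down, at radius r is drawn at 1 + k1 r^2 times it, then the intrinsics apply), "rvec" (rotation vector, rad) and "tvec" (3), from world to camera coordinates, as OpenCV has them. Camera axes: x right, y down, z forward; pixel columns grow to the right and rows downward; lengths in m; the calibration is good to about 2 mm. A picture is of the moment at which its call begins. camera_params takes no time and is no camera call.
- ctrl.hand_in(): hands the job in; it is judged then, once.
Trained networks look in the newest picture that a camera, given by its name, has taken for a name from the list of things; names that differ only in an ending like _2 or _b are one class to them, and where a whole thing is asked for, a point or a joint stands for the part that bears it (a point fixed in the world has none). Each returns a list of dicts, best first, with "score" (0 to 1); they miss things now and then, are a little off and sometimes report something else, mostly with a low value. They report only what shows in the picture. A call takes as long as a camera call. They do not tell look-alikes from the thing itself.
- ctrl.cut_out(camera, target): "region" (384x512 bool, what is visible of it) and "point" ([column, row] in pixels, amid what is visible of it).
- ctrl.tip_of(camera, target): "point" ([column, row] in pixels: a listed point, or the origin of a listed thing).
The state is a dict: "time_s": time; "qpos": joint angles; "joint_vel": joint speeds; "tau": joint torques, N m; "ee_pos": TCP position; "eef_rot": TCP orientation; "force": force on the tool from outside, world axes, zero at the start; "moment": the same for the moment, N m; "grip_width": finger opening in m; "grip_force": force on a finger pad.
Only numpy, scipy, OpenCV 4.12 (cv2) and the standard library are available. Lean on these libraries where they do the work, as an engineer would, in place of code of your own. Each camera call takes 0.05 s, during which the arm holds its last target. There are 200 camera calls.

## Working session

There is one attempt and no reset: what is moved stays moved. The work goes in short steps, Python scripts to look and compute and a tool call to move; the robot and the scene stay as the last step left them, time stands still between calls to the robot, and variables do not carry over. Pictures are saved under pics/ and viewed, at most 10 in all, crops included, and the job is handed in when it is done.

Besides the shell and the picture viewer there is one more tool, called after "Request:" as name(argument=value, ...), one argument or row to a line, values as JSON. move_arm: Moves the arm, as the interface text tells. Its arguments: {"type":"object","properties":{"targets":{"type":"array"},"grip_force":{"type":"number"}},"required":["targets"]}

```bash
mkdir -p pics
cat > h.py <<'E'
import numpy as np,cv2
from station import ctrl
def cam(n):
    p=ctrl.camera_params(n);K=np.array(p["intrinsics"]);k1=float(np.ravel(p["k1"])[0])
    R=cv2.Rodrigues(np.array(p["rvec"],float))[0];t=np.array(p["tvec"],float).ravel()
    return K,np.array([k1,0,0,0.]),R,t
def ray(n,uv):
    K,d,R,t=cam(n);s=cv2.undistortPoints(np.array([[uv]],float),K,d)[0,0]
    return np.array([s[0],s[1],1.]),R,t
def w(n,uv,z=None,depth=None):
    s,R,t=ray(n,uv);c=-R.T@t;v=R.T@s
    return c+v*((z-c[2])/v[2] if depth is None else depth)
def px(n,P):
    K,d,R,t=cam(n);return cv2.projectPoints(np.array(P,float).reshape(-1,1,3),cv2.Rodrigues(R)[0],t,K,d)[0].reshape(-1,2)
def tri(a,b):
    A=[];B=[]
    for n,uv in (("side",a),("top",b)):
        s,R,t=ray(n,uv);c=-R.T@t;v=R.T@s;v/=np.linalg.norm(v);M=np.eye(3)-np.outer(v,v);A.append(M);B.append(M@c)
    return np.linalg.solve(sum(A),sum(B))
E
python3 - <<'E'
from h import *
np.set_printoptions(precision=4,suppress=True)
I={}
for n in("side","top"):
    im,D=ctrl.camera(n);I[n]=im;np.save(n+"D.npy",D);cv2.imwrite(f"pics/{n}0.png",im[...,::-1])
    K,d,R,t=cam(n);print(n,-R.T@t,K[0,0],d[0],R[2])
    for k in["collar_grip","flange_top","rest_under","pointer_tip","flag_tip","pad","jar","stand","tape","marker","peg_a"]:
        print(k,[(round(r["score"],2),np.round(r["point"],1).tolist()) for r in ctrl.tip_of(n,k)[:4]])
E
```

```text
side [0.4121 1.1062 0.919 ] 465.12404911861256 -0.007074645205431377 [ 0.1119 -0.7763 -0.6203]
collar_grip [(0.82, [281.2, 263.6])]
flange_top [(0.72, [283.1, 276.0])]
rest_under [(0.41, [280.9, 272.2])]
pointer_tip [(0.47, [263.2, 297.6]), (0.32, [229.4, 286.5])]
flag_tip [(0.47, [264.9, 292.3])]
pad [(0.7, [293.0, 252.0])]
jar [(0.92, [222.2, 180.2]), (0.91, [258.7, 164.1]), (0.86, [294.8, 222.5]), (0.79, [305.0, 200.7])]
stand [(0.82, [281.7, 288.5])]
tape [(0.69, [195.2, 280.2])]
marker [(0.7, [223.7, 286.8])]
peg_a [(0.59, [226.6, 318.1])]
top [0.3391 0.0464 1.1669] 376.88120483402605 -0.03504524427435917 [ 0.2036  0.0219 -0.9788]
collar_grip [(0.58, [160.1, 205.0])]
flange_top [(0.58, [170.1, 169.3]), (0.48, [161.5, 209.4])]
rest_under [(0.44, [160.0, 210.8])]
pointer_tip [(0.51, [140.2, 199.4])]
flag_tip []
pad [(0.6, [200.5, 225.4])]
jar [(0.89, [344.5, 190.8]), (0.86, [313.5, 159.4]), (0.78, [385.5, 262.0]), (0.67, [274.1, 236.6])]
stand [(0.76, [160.7, 209.7])]
tape [(0.66, [179.9, 142.1])]
marker [(0.71, [171.4, 169.8])]
peg_a [(0.55, [138.2, 170.3]), (0.49, [151.5, 152.5])]
```

View pics/side0.png

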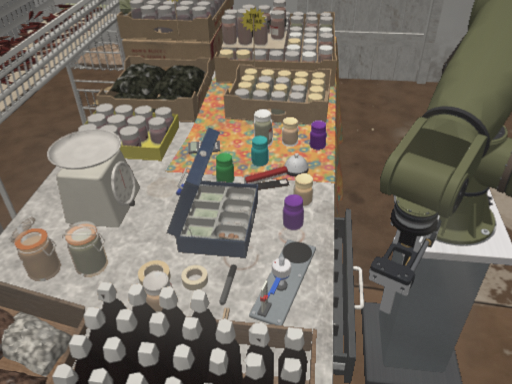

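View pics/top0.png

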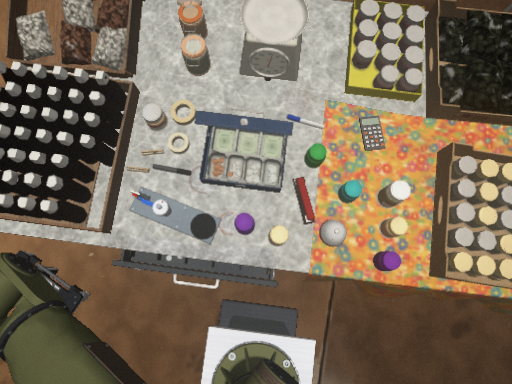

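The side picture shows the stand at about (285,280), with the collar at (281,264) and the pad at (297,252). In the top picture the collar is at (160,207) and the pad at (203,226). There are three pale-lid jars in the top picture: (279,235), (397,227) and (398,193). I'll measure these and enlarge them.

Run:
```python
from h import *
np.set_printoptions(precision=4,suppress=True)
s=cv2.imread("pics/side0.png");t=cv2.imread("pics/top0.png")
a=cv2.resize(s[100:230,215:345],(390,390),interpolation=cv2.INTER_CUBIC)
b=cv2.resize(s[235:325,235:325],(390,390),interpolation=cv2.INTER_CUBIC)
cv2.imwrite("pics/crop1.png",np.hstack([a,b]))
print("collar",tri((281.2,263.6),(160.1,205)),"ptr",tri((263.2,297.6),(140.2,199.4)),"pad",tri((293,252),(200.5,225.4)),w("top",(203,226),.0145),w("side",(297,252),.0145))
for n in("top","side"):
  D=np.load(n+"D.npy")
  for uv in {"top":[(279,235),(397,227),(398,193),(245,223),(160,207),(203,226),(110,190),(100,232),(85,210),(150,115)],"side":[(304,184),(290,125),(262,118),(293,205),(297,252),(280,262),(291,335),(258,335)]}[n]:
    print(n,uv,w(n,uv,depth=D[uv[1],uv[0]]))
```

```text
collar [0.4736 0.3386 0.0914] ptr [0.4983 0.4129 0.0494] pad [0.4439 0.2249 0.0169] [0.4381 0.2175 0.0145] [0.4385 0.2207 0.0145]
top (279, 235) [ 0.4332 -0.0121  0.0926]
top (397, 227) [ 0.498  -0.3466  0.0902]
top (398, 193) [ 0.5913 -0.3344  0.1183]
top (245, 223) [0.4555 0.0884 0.0877]
top (160, 207) [0.4676 0.3322 0.1119]
top (203, 226) [0.4381 0.2175 0.0142]
top (110, 190) [0.5044 0.5017 0.0686]
top (100, 232) [ 0.3805  0.5373 -0.0071]
top (85, 210) [0.4412 0.5925 0.007 ]
top (150, 115) [0.7488 0.4218 0.0818]
side (304, 184) [0.4344 0.015  0.089 ]
side (290, 125) [ 0.5022 -0.3267  0.0856]
side (262, 118) [ 0.5987 -0.306   0.1194]
side (293, 205) [0.4594 0.1138 0.0885]
side (297, 252) [0.4385 0.2199 0.0138]
side (280, 262) [0.4737 0.3449 0.103 ]
side (291, 335) [0.4298 0.6138 0.206 ]
side (258, 335) [0.4888 0.6167 0.1999]
```

View pics/crop1.png

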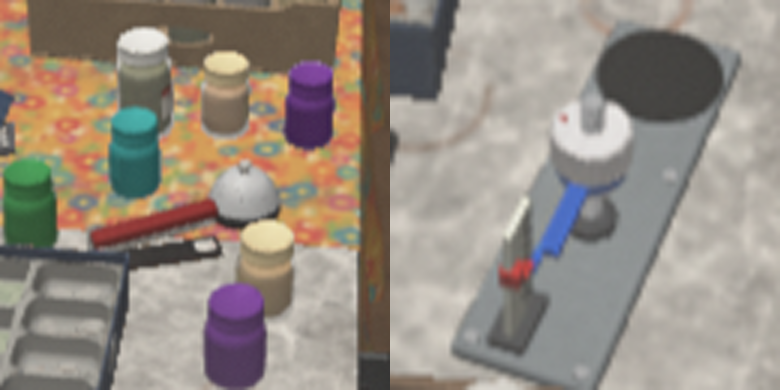

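Two jars have a cream lid: near at side (304,190), far at side (290,130). The white-lidded one at (262,122) is taller (118 mm). I'll compare the two cream ones for size and colour.

Run:
```python
from h import *
np.set_printoptions(precision=4,suppress=True)
O=[]
for n,pts in (("side",[(304,189),(290,131)]),("top",[(277,236),(395,227)])):
  im,D=ctrl.camera(n);R=[cv2.resize(im[v-26:v+26,u-26:u+26,::-1],(300,300),interpolation=cv2.INTER_CUBIC) for u,v in pts];O.append(np.hstack(R))
  for r in ctrl.cut_out(n,"jar"):
    m=r["region"];v,u=np.nonzero(m);print(n,round(r["score"],2),np.round(r["point"]),"box",u.min(),u.max(),v.min(),v.max(),"area",m.sum(),"depth",np.median(D[m]),"rgb",im[m].mean(0).round())
  print([(round(r["score"],2),np.round(r["point"],1)) for r in ctrl.tip_of(n,"jar")])
  # predicted box of 60x92 jar at both
  for c in((.433,-.001),(.498,-.336)):
    a=np.linspace(0,6.28,60);P=[(c[0]+r*np.cos(x),c[1]+r*np.sin(x),z) for r,z in((.03,0),(.03,.07),(.027,.092)) for x in a];q=px(n,P);print(c,q.min(0),q.max(0))
cv2.imwrite("pics/crop2.png",np.vstack(O))
```

```text
side 0.91 [225. 169.] box 216 233 154 182 area 474 depth 1.4853888 rgb [ 62. 106.  66.]
side 0.9 [292. 214.] box 282 303 195 230 area 680 depth 1.312548 rgb [100.  71. 113.]
side 0.8 [317. 137.] box 309 326 121 150 area 447 depth 1.6408527 rgb [ 91.  57. 103.]
side 0.76 [259. 156.] box 251 268 136 166 area 475 depth 1.5647899 rgb [ 58. 115. 111.]
[(0.97, array([261.2, 163.7])), (0.87, array([304.1, 203.1])), (0.82, array([293.2, 227.1])), (0.63, array([317.2, 146. ])), (0.61, array([226.3, 179.4]))]
(0.433, -0.001) [293.6575 174.5579] [314.5642 210.2108]
(0.498, -0.336) [282.4989 118.3529] [299.7105 148.7253]
top 0.72 [388. 260.] box 372 400 250 270 area 492 depth 1.0627277 rgb [110.  64. 113.]
top 0.67 [240. 225.] box 234 253 214 235 area 324 depth 1.0806868 rgb [119.  75. 142.]
top 0.63 [276. 238.] box 267 287 226 247 area 360 depth 1.0746067 rgb [208. 197. 158.]
top 0.6 [317. 153.] box 304 326 144 168 area 416 depth 1.1276295 rgb [ 77. 126.  75.]
top 0.56 [348. 188.] box 338 361 180 203 area 417 depth 1.1043235 rgb [ 79. 136. 125.]
[(0.83, array([275. , 237.3])), (0.68, array([347.9, 191.4])), (0.66, array([383. , 261.6])), (0.63, array([165.2, 207.7])), (0.62, array([312.6, 159.6])), (0.54, array([242.7, 225. ]))]
(0.433, -0.001) [263.7711 224.8859] [285.0458 246.8591]
(0.498, -0.336) [373.3204 217.0679] [402.8859 239.2359]
```

View pics/crop2.png

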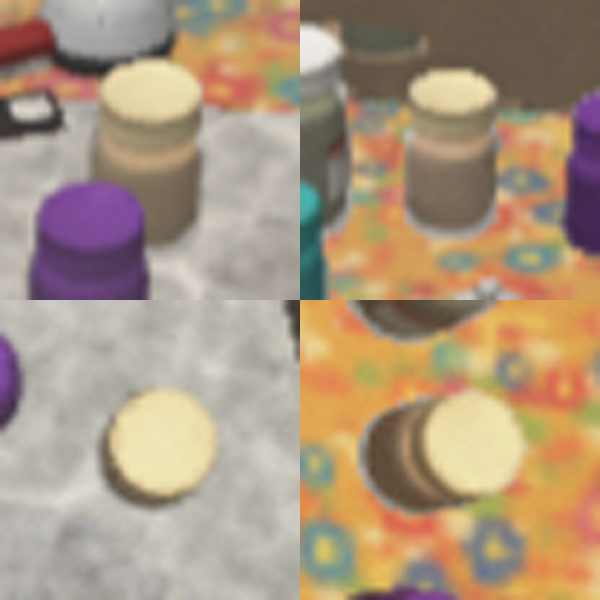

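Of the cream jars, only the near one at top (279,235) / side (304,190) is reported by the network. Its lid measures about 53 mm and its height about 92 mm. The far one measures about 48 mm at the lid, is never reported as a jar, and stands among the pantry scenery. So the near one is the honey jar, at about (0.433, -0.01). Next I'll fit the stand pose and look at the pointer and flag.

```bash
cat >> h.py <<'E'
def look(k,names,cams=("side","top")):
    acc={};I={c:[] for c in cams}
    for _ in range(k):
        for c in cams:
            I[c].append(ctrl.camera(c)[0].astype(float))
            for m in names:
                r=ctrl.tip_of(c,m)
                if r: acc.setdefault((c,m),[]).append(r[0]["point"])
    return {a:np.median(b,0) for a,b in acc.items()},{c:np.mean(v,0) for c,v in I.items()}
E
python3 - <<'E'
from h import *
from scipy.optimize import least_squares
np.set_printoptions(precision=4,suppress=True)
A,I=look(4,["pointer_tip","flag_tip","collar_grip","pad"])
for k,v in A.items(): print(k,v)
for c in I: np.save(c+"I.npy",I[c])
loc={"pad":(0,-.125,.0145),"collar_grip":(0,0,.079)}
def W(p,l): c,s=np.cos(p[2]),np.sin(p[2]);return (p[0]+c*l[0]-s*l[1],p[1]+s*l[0]+c*l[1],l[2])
def res(p): return np.concatenate([px(c,W(p,loc[m]))[0]-v for (c,m),v in A.items() if m in loc]+[px("top",W(p,(0,0,.112)))[0]-(158.5,206.5) if 0 else []])
p=least_squares(res,[.473,.339,-.285],loss="soft_l1",x_scale=[.01,.01,.1]).x;print("stand",p,res(p))
np.save("stand.npy",p)
for z in(.0585,.0625): print("ptr pred",z,px("side",W(p,(0,.082,z))),px("top",W(p,(0,.082,z))))
o=ctrl.get_obs();print(o["time_s"],o["ee_pos"],o["eef_rot"],o["grip_width"])
R=[];
for c,(u,v) in(("side",(268,292)),("top",(145,200))):
  R.append(cv2.resize(I[c][v-18:v+18,u-18:u+18,::-1],(396,396),interpolation=cv2.INTER_NEAREST))
cv2.imwrite("pics/crop3.png",np.hstack(R))
E
```

```text
('side', 'pointer_tip') [266.25 295.45]
('side', 'flag_tip') [266.75 293.1 ]
('side', 'collar_grip') [281.45 266.65]
('side', 'pad') [296.35 251.15]
('top', 'pointer_tip') [136.15 197.25]
('top', 'collar_grip') [160.9 207.8]
('top', 'pad') [201.8 223.3]
stand [ 0.4704  0.3393 -0.2317] [ 0.001   0.6532 -0.4787 -0.0473 -0.3517 -0.3437  1.3251  1.5236]
ptr pred 0.0585 [[270.006  298.2416]] [[137.1277 198.9829]]
ptr pred 0.0625 [[270.0061 297.1292]] [[136.7203 198.7492]]
3.5 [0.2391 0.4953 0.1897] [-3.1416 -0.      2.6918] 0.09403423332469768[ WARN:0@11.659] global loadsave.cpp:1063 imwrite_ Unsupported depth image for selected encoder is fallbacked to CV_8U.
```

View pics/crop3.png

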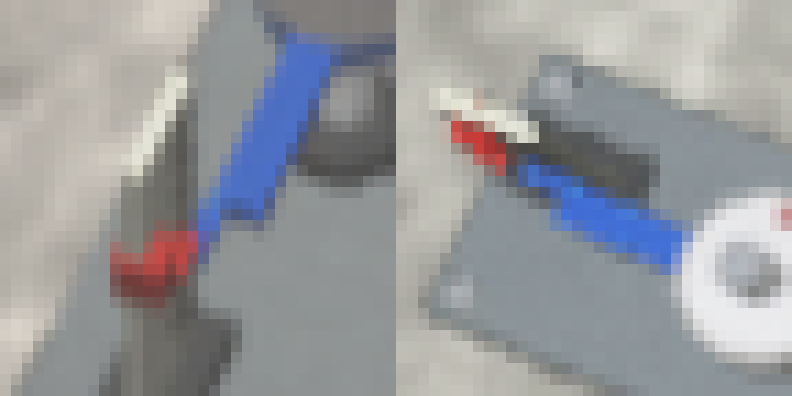

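The side view shows the pointer tip at about (268.8,297.5) and the flag tip at (267.9,295.8), so the flag looks several mm higher. I'll check this against the depth already saved, then move above the collar.

Run:
```python
from h import *
np.set_printoptions(precision=1,suppress=True,linewidth=150)
p=np.load("stand.npy")
for n,(u0,u1,v0,v1) in(("side",(259,279,286,302)),("top",(131,158,192,206))):
  D=np.load(n+"D.npy");im=cv2.imread(f"pics/{n}0.png")[...,::-1].astype(int)
  for v in range(v0,v1):
    for u in range(u0,u1):
      r,g,b=im[v,u]
      k="R" if r>g+70 else "B" if b>r+50 else None
      if k:
        P=w(n,(u,v),depth=D[v,u]);d=P[:2]-p[:2];c,s=np.cos(-.26),np.sin(-.26)
        print(n,k,(u,v),(r,g,b),"loc",np.array([c*d[0]+s*d[1],-s*d[0]+c*d[1],P[2]])*1000)
```

```text
side B (272, 286) (np.int64(89), np.int64(117), np.int64(192)) loc [ 5.7 48.5 61.3]
side B (273, 286) (np.int64(77), np.int64(110), np.int64(194)) loc [ 2.6 50.  64.3]
side B (274, 286) (np.int64(76), np.int64(110), np.int64(194)) loc [-0.2 50.6 66.1]
side B (275, 286) (np.int64(78), np.int64(112), np.int64(197)) loc [-3.1 51.8 68.7]
side B (276, 286) (np.int64(77), np.int64(110), np.int64(194)) loc [-3.9 47.1 63.9]
side B (271, 287) (np.int64(104), np.int64(125), np.int64(179)) loc [ 6.4 53.2 62.6]
side B (272, 287) (np.int64(79), np.int64(112), np.int64(194)) loc [ 3.  55.6 66.7]
side B (273, 287) (np.int64(77), np.int64(111), np.int64(194)) loc [ 0.9 54.3 66.1]
side B (274, 287) (np.int64(77), np.int64(110), np.int64(194)) loc [-0.9 52.5 64.9]
side B (275, 287) (np.int64(77), np.int64(112), np.int64(199)) loc [-2.7 50.5 63.5]
side B (276, 287) (np.int64(73), np.int64(98), np.int64(162)) loc [-4.7 49.2 63. ]
side B (271, 288) (np.int64(88), np.int64(116), np.int64(191)) loc [ 5.3 56.  62.5]
side B (272, 288) (np.int64(77), np.int64(110), np.int64(195)) loc [ 3.2 54.9 62.3]
side B (
[... 10274 characters left out ...]
p.int64(193)) loc [-3.9 43.6 63.2]
top B (149, 204) (np.int64(70), np.int64(113), np.int64(209)) loc [-2.8 41.2 62.2]
top B (150, 204) (np.int64(62), np.int64(108), np.int64(213)) loc [-1.7 38.  63.6]
top B (151, 204) (np.int64(68), np.int64(114), np.int64(214)) loc [-0.6 35.  64.4]
top B (152, 204) (np.int64(92), np.int64(127), np.int64(209)) loc [ 0.5 32.1 64.6]
top B (149, 205) (np.int64(101), np.int64(128), np.int64(188)) loc [-5.6 38.9 65.2]
top B (150, 205) (np.int64(80), np.int64(116), np.int64(199)) loc [-4.5 36.2 65.1]
top B (151, 205) (np.int64(69), np.int64(111), np.int64(206)) loc [-3.2 34.5 61.9]
top B (152, 205) (np.int64(123), np.int64(146), np.int64(212)) loc [-2.2 30.9 64.4]
```

Request:
move_arm(
  targets=[
    [0.3,-0.9,-0.13,0,0,0,0.15],
    [0.3,-1.8,-0.26,0,0,0,0.3],
    [0.3,-2.7,-0.4,0,0,0,0.45],
    [0.3,-3.6,-0.52,0,0,0,0.6],
    [0.3,-4.5,-0.65,0,0,0,0.75],
    [0.3,-5.52,-0.8,0,0,0,0.9],
    [0.3,-5.52,-0.8,0,0,0,1.05],
    [0.3,-5.52,-0.8,0,0,0,1.2],
    [0.3,-5.52,-0.8,0,0,0,1.35],
    [0.3,-5.52,-0.8,0,0,0,1.5],
    [0.3,-5.52,-0.8,0,0,0,1.65],
    [0.3,-5.52,-0.8,0,0,0,1.8],
  ],
)

```text
time_s: 4.7
ee_pos: [0.4703, 0.3393, 0.1897]
eef_rot: [-3.142, 0.0, 0.886]
force: [-0.4, 0.3, -0.6]
grip_width: 0.0613
grip_force: 0.0
```

The pointer's top face is at about z = 63 mm and the flag tip's top face at about 69–70 mm. That means raising the pointer about 6 mm, plus any play. I'll finish the yaw, descend and grip.

Request:
move_arm(
  targets=[
    [0.35,0,0,0.1,0,0,0.15],
    [0.35,0,0,0.3,0,0,0.3],
    [0.35,0,0,0.6,0,0,0.45],
    [0.35,0,0,0.9,0,0,0.6],
    [0.35,0,0,1.2,0,0,0.75],
    [0.35,0,0,1.5,0,0,0.88],
    [0.35,0,0,1.8,0,0,0.88],
    [0.35,0,0,2.1,0,0,0.88],
    [-0.5,0,0,2.1,0,0,0.88],
    [-0.5,0,0,2.1,0,0,0.88],
    [-0.5,0,0,2.1,0,0,0.88],
    [-0.5,0,0,2.1,0,0,0.88],
  ],
  grip_force=30,
)

```text
time_s: 5.9
ee_pos: [0.4706, 0.3395, 0.0855]
eef_rot: [-3.141, -0.001, 0.012]
force: [-0.9, -0.5, -0.5]
grip_width: 0.0349
grip_force: 0.0
```

```bash
python3 -c "
from h import *
o=ctrl.get_obs();print(o['qpos'],o['ee_pos'],o['eef_rot'],o['force'],o['moment'],o['grip_width'],o['grip_force'])"
```

```text
[ 5.61800368e-01  4.68238754e-01  1.54323146e+00 -7.38187790e-06
  1.12885442e+00  2.12063422e+00] [0.47060564 0.33947257 0.08553297] [-3.14093574e+00 -1.08462015e-03  1.19652746e-02] [-0.90647204 -0.49852663 -0.52902656] [-0.03198068  0.16104553 -0.02173256] 0.03491763625499119 0.0
```

The width is down to 35 mm with no force, although the head is 46 mm across. I need to look.

Run:
```python
from h import *
R=[]
for n,(u,v) in(("side",(281,265)),("top",(160,207))):
  im=ctrl.camera(n)[0][v-32:v+32,u-32:u+32,::-1];R.append(cv2.resize(im,(384,384),interpolation=cv2.INTER_CUBIC))
cv2.imwrite("pics/g1.png",np.hstack(R))
o=ctrl.get_obs();print(o['time_s'],o['ee_pos'],o['force'],o['grip_width'],o['grip_force'],px("side",o["ee_pos"]))
```

```text
6.0 [0.47048103 0.33935987 0.08529834] [ 0.30627295 -0.19575135  0.34825487] 0.026468012832075987 0.0 [[281.47231611 265.52323475]]
```

View pics/g1.png

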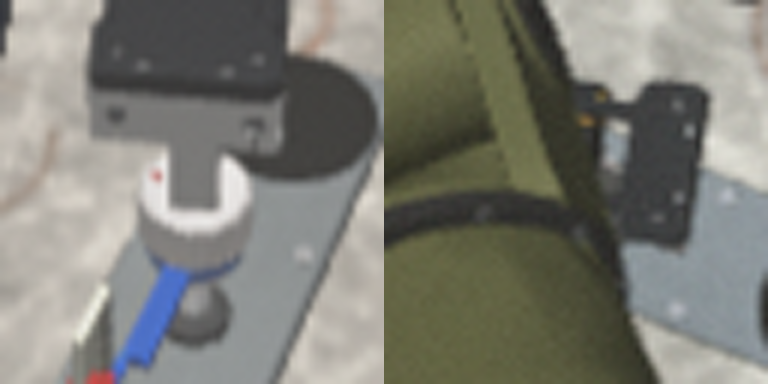

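Run:
```python
from h import *
np.set_printoptions(precision=0,suppress=True,linewidth=150)
D=np.load("topD.npy");
print("top z mm");print(np.array([[w("top",(u,v),depth=D[v,u])[2]*1000 for u in range(148,174)] for v in range(196,220,2)]))
D=np.load("sideD.npy");print("side z mm")
print(np.array([[w("side",(u,v),depth=D[v,u])[2]*1000 for u in range(268,296)] for v in range(252,286,2)]))
D=ctrl.camera("side")[1];print("side now z mm")
print(np.array([[w("side",(u,v),depth=D[v,u])[2]*1000 for u in range(268,296)] for v in range(252,286,2)]))
print(px("side",[(.4704,.3393,.092),(.4704,.3393,.112),(.4704,.3393,.066)]))
```

```text
top z mm
[[  17.   19.   13.   11.    9.   11.   12.   12.    7.   11.    8.   11.   12.    7.   12.    9.    5.   10.    1.   -7.   -2.   -5.   -0.   -1.
    -3.   -2.]
 [  17.   14.   14.   11.   14.   13.    8.    9.   16.   11.    8.    8.   12.   14.    8.   12.    8.   12.   17.   11.    9.   10.    6.   -1.
    -1.   -5.]
 [  20.   13.   16.   13.   12.    9.   11.   12.   11.   10.   89.   88.   91.   91.   92.   79.    6.    7.   12.   10.   12.   13.   12.    6.
    10.   12.]
 [  61. 1167.   62.   63.   12.   10.   13.   90.   88.   95.   92.   89.   93.   93.   94.   92.   91.   91.   84.    9.   11.   11.   14.    9.
     8.    6.]
 [  63.   62.   64.   64.   65.   64.   92.   91.   91.   93.  110.  108.   89.   92.   94.   87.   93.   92.   91.   87.   81.    9.   12.   11.
    12.   10.]
 [   8.   11.   13.   63.   63.   93.   92.   91.  110.  111.  111.  113.  109.  108.   92.   91.   90.   89.   88.   91.   91.   72.   13.   15.
    11.   13.]
 [  10.    8.    5.    8.   10.   91.   89.   92.   92.  107.  110.  110.  107.  100.   90.   94.   90.   91.   91.   93.   8
[... 5069 characters left out ...]
.  73.  74.  74.  72.  71.  71.  69.  70.  63.  14.  13.  12.  12.  17.  16.  12.  13.]
 [ 11.  13.  14.  12.  13.  14.  11.  65.  63.  64.  64.  66.  65.  65.  62.  60.  58.  57.  50.  12.  14.  15.  14.  12.  13.  11.  14.  15.]
 [ 12.   9.  13. 919.  12.  15.  63.  68.  67.  63.  62.  64.  42.  41.  40.  35.  22.  10.  13.  15.  13.  12.  12.  11.  11.  17.  10.  11.]
 [ 13.  13.  12.  12.  12.  62.  66.  63.  63.  66.  60.  29.  32.  31.  32.  29.  22.  26.  21.  11.  13.  18.  14.  14.  14.  14.  14.  16.]
 [ 11.  10.  12.  15.  63.  66.  64.  64.  66.  65.  22.  21.  22.  25.  26.  24.  24.  21.  18.  19.  12.  12.  16.  12.  11.  14.  11.  12.]]
[[282. 264.]
 [282. 258.]
 [281. 271.]]
```

The head's top face is at z ≈ 91 mm, as the text says. The camera puts the fingertips at about 106 mm, while the state says 71 mm. I'll measure the visible finger and body in 3D before going on.

Run:
```python
from h import *
np.set_printoptions(precision=0,suppress=True,linewidth=150)
im,D=ctrl.camera("side");o=ctrl.get_obs();print(o["ee_pos"]*1000 if hasattr(o["ee_pos"],"shape") else o["ee_pos"],o["grip_width"],o["grip_force"],o["force"])
for u in(279,283):
  for v in range(232,276,2): print((u,v),w("side",(u,v),depth=D[v,u])*1000,im[v,u])
```

```text
[470. 339.  85.] 0.023888367503813866 0.0 [-0. -0.  0.]
(279, 232) [474. 388. 241.] [69 69 70]
(279, 234) [473. 393. 239.] [70 70 71]
(279, 236) [473. 398. 239.] [71 71 72]
(279, 238) [472. 405. 240.] [70 70 72]
(279, 240) [471. 414. 243.] [71 71 72]
(279, 242) [471. 417. 240.] [71 70 72]
(279, 244) [470. 424. 242.] [71 71 73]
(279, 246) [470. 428. 239.] [62 63 63]
(279, 248) [470. 429. 235.] [62 60 60]
(279, 250) [470. 427. 226.] [121 120 119]
(279, 252) [470. 420. 214.] [120 119 118]
(279, 254) [470. 419. 207.] [122 120 119]
(279, 256) [470. 422. 204.] [121 121 118]
(279, 258) [475. 365. 138.] [120 119 118]
(279, 260) [474. 366. 132.] [120 119 118]
(279, 262) [475. 364. 123.] [121 120 119]
(279, 264) [474. 367. 119.] [119 118 116]
(279, 266) [474. 364. 110.] [191 187 185]
(279, 268) [475. 355.  93.] [227 224 222]
(279, 270) [475. 360.  91.] [222 220 218]
(279, 272) [474. 363.  88.] [134 133 130]
(279, 274) [474. 361.  79.] [129 127 125]
(283, 232) [466. 383. 237.] [70 71 72]
(283, 234) [465. 391. 239.] [70 70 71]
(283, 236) [464. 400. 242.] [69 69 71]
(283, 238) [464. 405. 241.] [70 71 72]
(283, 240) [463. 410. 240.] [72 72 74]
(283, 242) [463. 417. 241.] [70 71 72]
(283, 244) [462. 422. 240.] [72 72 73]
(283, 246) [461. 430. 243.] [66 66 67]
(283, 248) [462. 425. 232.] [60 60 59]
(283, 250) [461. 426. 227.] [112 112 110]
(283, 252) [461. 427. 221.] [121 120 119]
(283, 254) [461. 423. 211.] [121 120 118]
(283, 256) [462. 419. 202.] [121 120 119]
(283, 258) [465. 365. 139.] [122 121 120]
(283, 260) [465. 364. 131.] [120 120 118]
(283, 262) [465. 366. 127.] [120 119 118]
(283, 264) [465. 367. 121.] [119 118 117]
(283, 266) [465. 365. 112.] [174 171 168]
(283, 268) [466. 352.  91.] [230 227 225]
(283, 270) [465. 357.  89.] [224 221 220]
(283, 272) [465. 362.  88.] [145 141 140]
(283, 274) [465. 360.  79.] [127 124 122]
```

The body and fingertips both sit about 35–36 mm higher than reported, while x and y agree. I'll take true z as reported z + 36 mm, then open, go down 35 mm and grip.

Request:
move_arm(
  targets=[
    [0.35,0,0,0,0,0,0],
    [0.35,0,0,0,0,0,0],
    [0.35,0,0,0,0,0,0],
    [0.35,0,0,0,0,0,0],
    [0.35,0,0,0,0,0,0],
    [0.35,0,0,0.2,0,0,0],
    [0.35,0,0,0.4,0,0,0],
    [0.35,0,0,0.55,0,0,0],
    [0.35,0,0,0.7,0,0,0],
    [-0.5,0,0,0.7,0,0,0],
    [-0.5,0,0,0.7,0,0,0],
    [-0.5,0,0,0.7,0,0,0],
  ],
  grip_force=30,
)

```text
time_s: 7.3
ee_pos: [0.4704, 0.3389, 0.05]
eef_rot: [3.141, -0.0, 0.012]
force: [-0.2, -0.1, 1.4]
grip_width: 0.0459
grip_force: 30.0
```

Run:
```python
from h import *
np.set_printoptions(precision=3,suppress=True,linewidth=150)
im,D=ctrl.camera("side");o=ctrl.get_obs();print(o["ee_pos"],o["eef_rot"],o["grip_width"],o["grip_force"],o["force"])
for v in range(258,286,2): print(v,w("side",(281,v),depth=D[v,281])*1000,im[v,281])
```

```text
[0.47  0.339 0.05 ] [ 3.141 -0.     0.012] 0.04562009448781863 29.99997228384018 [ 0.436 -4.133 -0.577]
258 [465.154 427.066 203.526] [66 65 65]
260 [465.028 427.529 197.969] [68 66 66]
262 [464.767 429.725 194.23 ] [121 120 119]
264 [465.311 421.554 179.282] [121 121 119]
266 [465.414 419.038 170.299] [121 121 119]
268 [465.312 419.14  164.098] [122 121 120]
270 [468.344 378.699 112.926] [122 121 119]
272 [468.663 373.258 100.058] [121 120 118]
274 [468.571 373.113  93.001] [121 121 119]
276 [468.25  375.95   89.273] [121 120 119]
278 [468.737 368.251  73.474] [122 121 119]
280 [470.526 343.519  37.789] [129 128 127]
282 [470.272 345.406  32.582] [153 153 152]
284 [470.112 346.051  25.893] [151 151 150]
```

I have a good grip: width 46 mm at 30 N, fingertips at about 72 mm. Now I turn anticlockwise (-z of the tool) and rise with it.

Request:
move_arm(
  targets=[
    [-0.5,0,0,-0.0105,0,0,-0.14],
    [-0.5,0,0,-0.021,0,0,-0.28],
    [-0.5,0,0,-0.032,0,0,-0.42],
    [-0.5,0,0,-0.043,0,0,-0.56],
    [-0.5,0,0,-0.0535,0,0,-0.7],
    [-0.5,0,0,-0.064,0,0,-0.84],
    [-0.5,0,0,-0.075,0,0,-0.98],
    [-0.5,0,0,-0.0855,0,0,-1.12],
    [-0.5,0,0,-0.096,0,0,-1.26],
    [-0.5,0,0,-0.107,0,0,-1.4],
    [-0.5,0,0,-0.1145,0,0,-1.5],
    [-0.5,0,0,-0.1145,0,0,-1.5],
  ],
  grip_force=30,
)

```text
time_s: 8.55
ee_pos: [0.4713, 0.338, 0.0557]
eef_rot: [3.14, 0.002, 1.515]
force: [6.9, -9.7, -0.9]
grip_width: 0.0451
grip_force: 30.0
```

```bash
cat >> h.py <<'E'
def heights(n=8):
    """averaged depth z of blue arm (local y 45..66), tip zone, flag; side camera"""
    p=np.load("stand.npy");c,s=np.cos(-.26),np.sin(-.26);out={"arm":[],"tip":[],"flagtip":[]};I=[]
    for _ in range(n):
        im,D=ctrl.camera("side");I.append(im.astype(float));im=im.astype(int)
        for v in range(270,304):
            for u in range(255,285):
                r,g,b=im[v,u]
                if D[v,u]==0: continue
                k="R" if r>g+70 else "B" if b>r+80 else None
                if not k: continue
                P=w("side",(u,v),depth=D[v,u]);d=P[:2]-p[:2];x=c*d[0]+s*d[1];y=-s*d[0]+c*d[1]
                if k=="B" and .03<y<.07 and abs(x)<.005: out["arm"].append(P[2])
                if k=="B" and .072<y<.083: out["tip"].append(P[2])
                if k=="R" and .081<y<.088: out["flagtip"].append(P[2])
    for k,a in out.items(): print(k,len(a),np.round([np.mean(a)*1000,np.median(a)*1000,np.std(a)*1000],1))
    return np.mean(I,0)
E
python3 - <<'E'
from h import *
np.set_printoptions(precision=3,suppress=True,linewidth=150)
I=heights();np.save("I1.npy",I);o=ctrl.get_obs();print(o["time_s"],o["ee_pos"],o["eef_rot"],o["qpos"][5],o["grip_width"],o["grip_force"],o["force"],o["moment"])
E
```

```text
arm 452 [67.1 67.2  1.6]
tip 30 [65.9 66.   1.4]
flagtip 21 [71.  71.1  1.1]
8.95 [0.471 0.338 0.056] [3.14  0.002 1.511] 0.6207156040899287 0.04575103782658242 29.9996817111969 [ 6.861 -9.562 -0.606] [-1.866 -1.109  0.113]
```

Request:
move_arm(
  targets=[
    [-0.5,0,0,-0.0105,0,0,-0.14],
    [-0.5,0,0,-0.021,0,0,-0.28],
    [-0.5,0,0,-0.032,0,0,-0.42],
    [-0.5,0,0,-0.043,0,0,-0.56],
    [-0.5,0,0,-0.0535,0,0,-0.7],
    [-0.5,0,0,-0.061,0,0,-0.8],
    [-0.5,0,0,-0.061,0,0,-0.8],
  ],
  grip_force=30,
)

```text
time_s: 9.65
ee_pos: [0.472, 0.3382, 0.0589]
eef_rot: [3.14, 0.003, 2.315]
force: [11.6, -7.8, -3.8]
grip_width: 0.0453
grip_force: 30.0
```

Run:
```python
from h import *
np.set_printoptions(precision=3,suppress=True,linewidth=150)
I=heights(10);np.save("I2.npy",I);o=ctrl.get_obs();print(o["time_s"],o["ee_pos"],o["eef_rot"],o["qpos"][5],o["grip_width"],o["grip_force"],o["force"],o["moment"])
# baseline from the first picture
real=ctrl.camera
im0=cv2.imread("pics/side0.png")[...,::-1];D0=np.load("sideD.npy")
class C:
    def camera(s,n): return im0,D0
import h;h.ctrl=C();print("baseline");heights(1)
u,v=267,294
R=[cv2.resize(J[v-12:v+12,u-12:u+12,::-1],(384,384),interpolation=cv2.INTER_NEAREST) for J in(np.load("I1.npy"),I)]
cv2.imwrite("pics/t1.png",np.hstack(R).astype(np.uint8))
```

```text
arm 555 [70.3 70.2  1.6]
tip 49 [68.8 68.9  1.3]
flagtip 24 [70.6 70.8  1.5]
10.15 [0.472 0.338 0.059] [3.14  0.003 2.311] -0.17934200941324885 0.04580746585769038 29.998852014541626 [11.887 -7.112 -4.264] [-1.458 -2.064  0.13 ]
baselineTraceback (most recent call last):
  File "<stdin>", line 9, in <module>
  File "h.py", line 40, in heights
    P=w("side",(u,v),depth=D[v,u]);d=P[:2]-p[:2];x=c*d[0]+s*d[1];y=-s*d[0]+c*d[1]
  File "h.py", line 11, in w
    s,R,t=ray(n,uv);c=-R.T@t;v=R.T@s
          ~~~^^^^^^
  File "h.py", line 8, in ray
    K,d,R,t=cam(n);s=cv2.undistortPoints(np.array([[uv]],float),K,d)[0,0]
            ~~~^^^
  File "h.py", line 4, in cam
    p=ctrl.camera_params(n);K=np.array(p["intrinsics"]);k1=float(np.ravel(p["k1"])[0])
      ^^^^^^^^^^^^^^^^^^
AttributeError: 'C' object has no attribute 'camera_params'
```

Run:
```python
from h import *
np.set_printoptions(precision=1,suppress=True,linewidth=150)
I=[];DD=[]
for _ in range(8):
    a,b=ctrl.camera("side");I.append(a.astype(float));b=b.copy();b[b==0]=np.nan;DD.append(b)
I=np.mean(I,0);D=np.nanmedian(DD,0);np.save("I2.npy",I)
u,v=267,294
R=[cv2.resize(J[v-12:v+12,u-12:u+12,::-1],(384,384),interpolation=cv2.INTER_NEAREST) for J in(np.load("I1.npy"),I)]
cv2.imwrite("pics/t1.png",np.hstack(R).astype(np.uint8))
p=np.load("stand.npy");c,s=np.cos(-.26),np.sin(-.26)
for v in range(288,301):
  for u in range(260,274):
    r,g,b=I[v,u]
    k="R" if r>g+50 else "B" if b>r+50 else None
    if k:
      P=w("side",(u,v),depth=D[v,u]);d=P[:2]-p[:2];print(k,(u,v),I[v,u].astype(int),np.array([c*d[0]+s*d[1],-s*d[0]+c*d[1],P[2]])*1000)
def W(l): return (p[0]+c*l[0]-s*l[1],p[1]+s*l[0]+c*l[1],l[2])
for y in(.079,.082,.0835,.088): print(y,px("side",[W((x,y,z)) for x in(0,.004) for z in(.0658,.0688)]).ravel())
```

```text
B (270, 288) [ 97 124 190] [ 5.2 62.6 69.8]
B (271, 288) [ 78 113 199] [ 3.1 61.8 69.9]
B (272, 288) [ 77 112 200] [ 0.8 61.3 70.4]
B (273, 288) [ 78 113 201] [-1.3 60.2 70.1]
B (269, 289) [118 136 176] [ 6.1 66.7 70.5]
B (270, 289) [ 84 117 199] [ 4.2 65.3 69.8]
B (271, 289) [ 77 113 200] [ 1.7 65.3 70.8]
B (272, 289) [ 78 113 201] [-0.4 64.4 70.8]
B (273, 289) [ 77 112 200] [-2.4 63.1 70.3]
B (269, 290) [ 95 119 178] [ 5.8 67.5 68. ]
B (270, 290) [ 75 104 179] [ 3.4 67.3 68.7]
B (271, 290) [ 73 104 183] [ 1.1 66.9 69.3]
B (272, 290) [ 77 112 201] [-1.6 67.3 71. ]
B (273, 290) [ 76 111 199] [-3.5 65.7 70.1]
B (268, 291) [110 128 171] [ 6.7 71.7 68.6]
B (269, 291) [ 81 108 180] [ 4.3 71.4 69.3]
B (270, 291) [ 70  90 147] [ 2.5 69.6 68.1]
B (271, 291) [ 73  93 149] [ 0.6 68.2 67.4]
B (272, 291) [ 73  98 166] [-2.1 68.7 69.2]
B (273, 291) [ 73  97 163] [-4.2 67.6 68.9]
B (268, 292) [ 87 116 187] [ 5.3 75.1 69.5]
B (269, 292) [ 78 108 185] [ 3.4 73.7 68.8]
B (267, 293) [ 86 103 148] [ 6.5 78.4 69.2]
B (268, 293) [ 77 111 194] [ 4.7 76.7 68. ]
B (269, 293) [ 84 106 165] [ 2.8 75.3 67.3]

[... 952 characters left out ...]
] [ 10.1 100.1  74.6]
R (263, 298) [179  74  70] [ 8.  99.4 74.7]
R (264, 298) [183  72  69] [ 6.  98.2 74.3]
R (265, 298) [136  65  62] [ 5.1 94.4 70.3]
R (266, 298) [173  76  73] [ 3.3 92.7 69.1]
R (261, 299) [113  61  59] [13.3 98.7 67.9]
R (262, 299) [117  62  60] [ 10.2 100.1  71.1]
R (263, 299) [136  65  62] [ 7.8 99.9 71.9]
R (264, 299) [139  65  63] [ 5.6 99.3 72.2]
R (263, 300) [114  63  61] [  7.7 100.1  68.6]
0.079 [269.5 295.  269.5 294.1 267.9 294.5 267.9 293.6]
0.082 [269.1 295.9 269.1 295.1 267.4 295.4 267.4 294.6]
0.0835 [268.8 296.4 268.8 295.6 267.2 295.9 267.2 295.1]
0.088 [268.1 297.9 268.1 297.  266.5 297.3 266.5 296.5]<stdin>:6: RuntimeWarning: All-NaN slice encountered
```

View pics/t1.png

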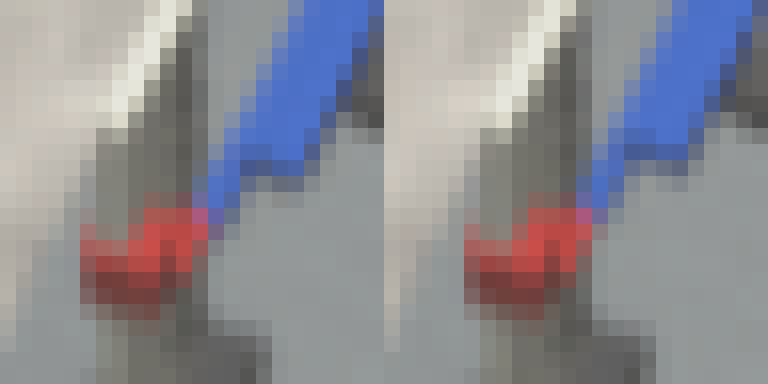

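The picture shows the narrow blue tip ending at (268,294) and the red tip bar starting at (267,295). By depth their top faces are at about 68.9 and 70.1 mm. The blue tip agrees with the 68.8 mm expected from the 2.3 rad turned. It needs about 1.1 mm more, so 0.29 rad.

Request:
move_arm(
  targets=[
    [-0.5,0,0,-0.0105,0,0,-0.14],
    [-0.5,0,0,-0.022,0,0,-0.29],
    [-0.5,0,0,-0.022,0,0,-0.29],
  ],
  grip_force=30,
)

```text
time_s: 10.85
ee_pos: [0.4722, 0.3385, 0.06]
eef_rot: [3.14, 0.003, 2.607]
force: [12.9, -6.2, -4.1]
grip_width: 0.0456
grip_force: 30.0
```

Run:
```python
from h import *
np.set_printoptions(precision=2,suppress=True,linewidth=150)
I=[];DD=[]
for _ in range(16):
    a,b=ctrl.camera("side");I.append(a.astype(float));b=b.copy();b[b==0]=np.nan;DD.append(b)
I=np.mean(I,0);D=np.nanmean(DD,0);np.save("I3.npy",I)
p=np.load("stand.npy");c,s=np.cos(-.26),np.sin(-.26)
def loc(u,v): P=w("side",(u,v),depth=D[v,u]);d=P[:2]-p[:2];return np.array([c*d[0]+s*d[1],-s*d[0]+c*d[1],P[2]])*1000
for L in([(271,288),(272,288),(272,289),(271,289)],[(268,292),(269,292),(268,293),(267,293),(268,294),(267,294)],[(266,295),(267,295),(266,296),(267,296),(266,297),(266,298)],[(264,296),(264,297),(263,297)]):
  for q in L: print(q,I[q[1],q[0]].astype(int),loc(*q))
  print("mean z",np.mean([loc(*q)[2] for q in L]))
J=np.load("I2.npy");
for n,K in(("I2",J),("I3",I)):
  for v in range(290,300): print(n,v,"b-r",(K[v,264:275,2]-K[v,264:275,0]).astype(int),"r-g",(K[v,264:272,0]-K[v,264:272,1]).astype(int))
o=ctrl.get_obs();print(o["time_s"],o["ee_pos"],o["eef_rot"],o["force"],o["moment"])
```

```text
(271, 288) [ 77 113 201] [ 2.54 63.14 71.63]
(272, 288) [ 78 113 200] [ 0.42 62.17 71.5 ]
(272, 289) [ 77 112 199] [-0.6  64.81 71.32]
(271, 289) [ 77 113 201] [ 1.58 65.62 71.27]
mean z 71.42918084394705
(268, 292) [ 79 113 198] [ 5.29 75.22 69.69]
(269, 292) [ 82 113 193] [ 3.05 74.6  69.99]
(268, 293) [ 78 116 206] [ 4.33 77.67 69.34]
(267, 293) [ 82 111 182] [ 6.4  78.72 69.58]
(268, 294) [ 82 109 185] [ 3.13 80.71 69.76]
(267, 294) [ 99 101 167] [ 5.24 81.63 69.85]
mean z 69.70275204462126
(266, 295) [165  77  79] [ 5.95 86.07 71.04]
(267, 295) [169  84 112] [ 3.8  85.27 71.1 ]
(266, 296) [186  72  69] [ 5.03 88.38 70.53]
(267, 296) [188  85  84] [ 2.94 87.45 70.42]
(266, 297) [190  74  70] [ 3.91 91.2  70.73]
(266, 298) [172  76  72] [ 3.17 93.06 69.66]
mean z 70.58028107485052
(264, 296) [196  79  75] [ 7.97 93.27 74.8 ]
(264, 297) [201  76  73] [ 6.78 96.22 75.2 ]
(263, 297) [190  86  82] [ 8.76 97.4  75.64]
mean z 75.2140480934429
I2 290 b-r [ -7  -7  -6   0  22  83 104 110 124 123  63] r-g [  1   1   1  -1  -8 -24 -29 -31]
I2 291 b-r [-7 -7 -6  6 60 99 77 76 92 90 26] r-g [
[... 1202 characters left out ...]
-33 -23  -9  67 102  27   3   2   3   4   4] r-g [ 27  17  22  -1 -27  -9  -4  -4]
I3 295 b-r [-88 -87 -86 -56  24   8   2   3   4   4   4] r-g [83 82 88 84  8 -5 -3 -4]
I3 296 b-r [-120 -115 -117 -104  -10    4    3    3    4    4    4] r-g [117 112 113 103  12  -5  -4  -4]
I3 297 b-r [-127  -98 -119  -61    0    5    4    4    5    4    4] r-g [124  95 116  59   0  -5  -4  -4]
I3 298 b-r [-112  -74 -100  -23    5    5    4    4    4    4    4] r-g [109  71  96  21  -5  -5  -4  -4]
I3 299 b-r [-76 -45 -42  -5   5   4   4   4   4   4   4] r-g [73 42 38  3 -5 -4 -3 -4]
11.65 [0.47 0.34 0.06] [3.14 0.   2.6 ] [12.46 -5.43 -4.  ] [-1.14 -2.27  0.05]<stdin>:6: RuntimeWarning: Mean of empty slice
```

By depth the pointer is about 0.9 mm low, and by the edge line-up it is about level. I'll add 0.13 rad (0.5 mm), which sits between the two, then let go and lift.

Request:
move_arm(
  targets=[
    [-0.5,0,0,-0.01,0,0,-0.13],
    [-0.5,0,0,-0.01,0,0,-0.13],
    [0.3,0,0,-0.01,0,0,-0.13],
    [0.3,0,0,-0.01,0,0,-0.13],
    [0.3,0,0,-0.01,0,0,-0.13],
    [0.3,0,0,-0.01,0,0,-0.13],
    [0.3,0,0,-0.4,0,0,-0.13],
    [0.3,0,0,-0.9,0,0,-0.13],
    [0.3,0,0,-1.6,0,0,-0.13],
    [0.3,0,0,-2.3,0,0,-0.13],
  ],
  grip_force=30,
)

```text
time_s: 12.65
ee_pos: [0.4699, 0.3392, 0.1758]
eef_rot: [-3.141, -0.0, 2.732]
force: [0.2, -1.0, 0.3]
grip_width: 0.0614
grip_force: 0.0
```

Run:
```python
from h import *
np.set_printoptions(precision=3,suppress=True,linewidth=150)
I=[];DD=[]
for _ in range(10):
    a,b=ctrl.camera("side");I.append(a.astype(float));b=b.copy();b[b==0]=np.nan;DD.append(b)
I=np.mean(I,0);D=np.nanmean(DD,0)
p=np.load("stand.npy");z=lambda u,v:w("side",(u,v),depth=D[v,u])[2]*1000
for L in([(271,288),(272,288),(272,289),(271,289)],[(268,292),(269,292),(268,293),(267,293),(268,294)],[(266,295),(267,295),(266,296),(267,296),(266,297)]):
  print(np.mean([z(*q) for q in L]))
# head top, jar lid
m=[(u,v) for u in range(273,289) for v in range(258,270)]
print("head z",np.nanpercentile([z(*q) for q in m],[25,50,75]))
o=ctrl.get_obs();print(o["time_s"],o["ee_pos"],o["eef_rot"],o["qpos"],o["force"],o["grip_width"])
# jar lid: both cameras
im,T=ctrl.camera("top");S=D
for n,Q,IM,(u0,u1,v0,v1) in(("top",T,im.astype(int),(262,292,220,250)),("side",S,I,(290,318,170,200))):
  P=[w(n,(u,v),depth=Q[v,u]) for u in range(u0,u1) for v in range(v0,v1) if Q[v,u]>0 and .086<w(n,(u,v),depth=Q[v,u])[2]<.099 and IM[v,u][0]>190 and IM[v,u][0]-IM[v,u][2]>25]
  P=np.array(P);print(n,len(P),P.mean(0),P.min(0),P.max(0))
# hand offset check: fingers
```

```text
71.76972165168462
69.88432519975879
70.78691448446212
head z [100.252 100.889 101.391]
13.15 [0.47  0.339 0.174] [-3.14  -0.001  2.732] [ 0.562  0.379  1.453  0.     1.311 -0.599] [ 0.036 -0.212  0.192] 0.06112286214835451
top 245 [ 0.436 -0.011  0.09 ] [ 0.41  -0.035  0.086] [0.46  0.014 0.094]<stdin>:6: RuntimeWarning: Mean of empty slice
<stdin>:18: RuntimeWarning: Mean of empty slice.
  ret = ret.dtype.type(ret / rcount)
Traceback (most recent call last):
ValueError: zero-size array to reduction operation minimum which has no identity
```

The collar is released with the pointer within about 1 mm of the flag. The jar's lid centre is at (0.435, -0.0105). I'll go above the jar and turn so that the fingers close across the stand's x, well clear of the purple jar.

Request:
move_arm(
  targets=[
    [0.9,-0.2,-0.6,0,0,0,0.14],
    [0.9,-0.42,-1.3,0,0,0,0.28],
    [0.9,-0.65,-2.0,0,0,0,0.42],
    [0.9,-0.9,-2.8,0,0,0,0.56],
    [0.9,-1.15,-3.6,0,0,0,0.7],
    [0.9,-1.4,-4.4,0,0,0,0.85],
    [0.9,-1.65,-5.2,0,0,0,1.0],
    [0.9,-1.9,-6.0,0,0,0,1.14],
    [0.9,-2.1,-6.5,0,0,0,1.28],
    [0.9,-2.15,-6.7,0,0,0,1.42],
    [0.9,-2.15,-6.7,0,0,0,1.42],
  ],
)

```text
time_s: 14.3
ee_pos: [0.4353, -0.0119, 0.1745]
eef_rot: [-3.142, 0.0, 1.307]
force: [-0.1, 0.3, 0.2]
grip_width: 0.0898
grip_force: 0.0
```

Run:
```python
from h import *
np.set_printoptions(precision=3,suppress=True,linewidth=150)
D=None
o=ctrl.get_obs();print(o["time_s"],o["ee_pos"],o["eef_rot"],o["grip_width"])
im,D=ctrl.camera("side")
u,v=300,185
R=cv2.resize(im[v-70:v+50,u-60:u+60,::-1],(560,560),interpolation=cv2.INTER_CUBIC);cv2.imwrite("pics/j1.png",R)
# tips: column-wise lowest z of points above .12 near hand
P=[]
for vv in range(110,215):
  for uu in range(260,350):
    if D[vv,uu]>0:
      q=w("side",(uu,vv),depth=D[vv,uu])
      if q[2]>.13 and abs(q[1]+.01)<.12 and abs(q[0]-.435)<.12: P.append(q)
P=np.array(P);f=P[P[:,2]<.24]
for lo in np.arange(.13,.28,.01):
  k=P[(P[:,2]>=lo)&(P[:,2]<lo+.01)]
  if len(k):print(round(lo,2),len(k),k[:,0].min(),k[:,0].max(),k[:,1].mean())
im,T=ctrl.camera("top")
```

```text
14.3 [ 0.435 -0.012  0.175] [-3.142  0.     1.307] 0.08982135237473897Traceback (most recent call last):
  File "<stdin>", line 13, in <module>
  File "h.py", line 11, in w
    s,R,t=ray(n,uv);c=-R.T@t;v=R.T@s
          ~~~^^^^^^
  File "h.py", line 8, in ray
    K,d,R,t=cam(n);s=cv2.undistortPoints(np.array([[uv]],float),K,d)[0,0]
            ~~~^^^
  File "h.py", line 4, in cam
    p=ctrl.camera_params(n);K=np.array(p["intrinsics"]);k1=float(np.ravel(p["k1"])[0])
ValueError: time passes only in moves, steps and waits
```

View pics/j1.png

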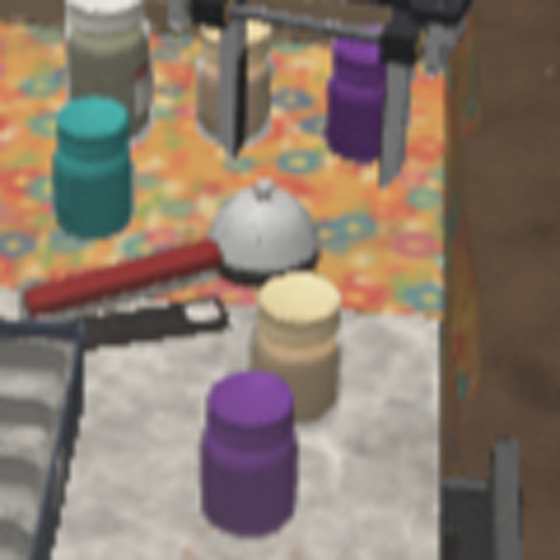

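The picture shows the open fingers above and behind the honey jar, with tips at side px (290,149) and (322,155) and nothing in the way. I'll compare these with the expected projection.

```bash
sed -i 's/^def cam(n):/import functools\n@functools.lru_cache\ndef cam(n):/' h.py
python3 - <<'E'
from h import *
np.set_printoptions(precision=1,suppress=True,linewidth=150)
for z in(.160,.185,.196): print(z,px("side",[(.435+k*.051*.966,-.012-k*.051*.257,z) for k in(1,-1)]).ravel())
print(px("side",[(.435,-.0105,.092),(.435,-.0105,0)]).ravel(),px("top",[(.435,-.0105,.092)]))
E
```

```text
0.16 [288.7 155.2 322.5 162.4]
0.185 [288.9 148.  323.1 155.1]
0.196 [289.  144.8 323.4 151.8]
[304.3 178.  302.9 201.9] [[278.5 234.3]]
```

Run:
```python
from h import *
np.set_printoptions(precision=3,suppress=True,linewidth=150)
im,D=ctrl.camera("side");o=ctrl.get_obs();print(o["ee_pos"])
for u in (288,289,290,291,321,322,323,324,325):
  for v in range(138,160,2):
    q=w("side",(u,v),depth=D[v,u])
    if D[v,u]>0 and q[2]>.13: print((u,v),q)
im,T=ctrl.camera("top")
P=np.array([w("top",(u,v),depth=T[v,u]) for u in range(255,300) for v in range(205,262)]);P=P[(P[:,2]>.1)]
print(len(P),P.mean(0) if len(P) else 0,P.min(0) if len(P) else 0,P.max(0) if len(P) else 0)
```

```text
[ 0.435 -0.011  0.175]
(288, 138) [ 0.487 -0.014  0.225]
(288, 140) [ 0.487 -0.015  0.218]
(288, 142) [ 0.487 -0.013  0.213]
(288, 144) [ 0.486 -0.012  0.206]
(288, 146) [ 0.486 -0.012  0.2  ]
(288, 148) [ 0.486 -0.009  0.195]
(289, 138) [ 0.484 -0.015  0.225]
(289, 140) [ 0.484 -0.011  0.221]
(289, 142) [ 0.484 -0.012  0.213]
(289, 144) [ 0.484 -0.014  0.206]
(289, 146) [ 0.484 -0.015  0.199]
(289, 148) [ 0.483 -0.014  0.192]
(290, 138) [ 0.481 -0.012  0.227]
(290, 140) [ 0.481 -0.009  0.222]
(290, 142) [ 0.481 -0.016  0.211]
(290, 144) [ 0.481 -0.015  0.205]
(290, 146) [ 0.481 -0.014  0.199]
(290, 148) [ 0.481 -0.016  0.191]
(291, 138) [ 0.479 -0.021  0.222]
(291, 140) [ 0.479 -0.021  0.215]
(291, 142) [ 0.478 -0.017  0.211]
(291, 144) [ 0.478 -0.017  0.204]
(291, 146) [ 0.478 -0.024  0.193]
(321, 146) [0.394 0.006 0.218]
(321, 148) [0.393 0.009 0.213]
(321, 150) [0.393 0.005 0.204]
(321, 152) [0.393 0.012 0.202]
(321, 154) [0.392 0.015 0.197]
(322, 138) [0.393 0.016 0.25 ]
(322, 140) [0.392 0.012 0.241]
(322, 142) [0.392 0.009 0.233]
(322, 144) [0.392 0.009 0.226]
(322, 146) [0.39
[... 312 characters left out ...]
0.017 0.219]
(323, 150) [0.388 0.015 0.211]
(323, 152) [0.387 0.012 0.203]
(323, 154) [0.387 0.013 0.196]
(324, 138) [0.388 0.012 0.248]
(324, 140) [0.387 0.014 0.243]
(324, 142) [0.387 0.009 0.233]
(324, 144) [0.386 0.015 0.231]
(324, 146) [0.386 0.013 0.223]
(324, 148) [0.385 0.009 0.214]
(324, 150) [0.385 0.019 0.213]
(324, 152) [0.384 0.013 0.203]
(324, 154) [0.384 0.011 0.195]
(325, 138) [0.385 0.014 0.249]
(325, 140) [0.384 0.006 0.238]
(325, 142) [0.384 0.013 0.236]
(325, 144) [0.383 0.01  0.228]
(325, 146) [0.383 0.011 0.222]
(325, 148) [0.383 0.014 0.217]
(325, 150) [0.382 0.009 0.207]
(325, 152) [0.382 0.013 0.203]
2359 [0.402 0.012 0.484] [ 0.339 -0.035  0.302] [0.457 0.052 1.167]
```

Depth puts the tips at about 0.195 m, so the +35 mm offset holds here, and the fingers are centred on x = 0.435. I'll descend and grip.

Request:
move_arm(
  targets=[
    [0.9,0,0,0.6,0,0,0],
    [0.9,0,0,1.2,0,0,0],
    [0.9,0,0,1.8,0,0,0],
    [0.9,0,0,2.4,0,0,0],
    [0.9,0,0,2.9,0,0,0],
    [0.9,0,0,3.2,0,0,0],
    [0.9,0,0,3.2,0,0,0],
    [0.0,0,0,3.2,0,0,0],
    [0.0,0,0,3.2,0,0,0],
    [0.0,0,0,3.2,0,0,0],
    [0.0,0,0,3.2,0,0,0],
    [0.0,0,0,3.2,0,0,0],
  ],
  grip_force=20,
)

```text
time_s: 15.65
ee_pos: [0.4363, -0.011, 0.0153]
eef_rot: [3.139, -0.0, 1.312]
force: [2.8, -2.2, 3.8]
grip_width: 0.0565
grip_force: 19.8
```

Request:
move_arm(
  targets=[
    [0.0,0,0,0,0,0,0],
    [0.0,0,0,-0.1,0,0,0],
    [0.0,0,0,-0.3,0,0,0],
    [0.0,0,0,-0.6,0,0,0],
    [0.0,0,0,-1.0,0,0,0],
    [0.0,0,0,-1.5,0,0,0],
    [0.0,0,0,-2.0,0,0,0],
    [0.0,0,0,-2.4,0,0,0],
    [0.0,0,0,-2.4,0,0,0],
  ],
  grip_force=25,
)

```text
time_s: 16.55
ee_pos: [0.4363, -0.0109, 0.1371]
eef_rot: [3.138, -0.001, 1.312]
force: [0.1, -0.3, -4.2]
grip_width: 0.0564
grip_force: 24.6
```

Run:
```python
from h import *
np.set_printoptions(precision=3,suppress=True,linewidth=150)
im,D=ctrl.camera("side");o=ctrl.get_obs();print(o["time_s"],o["ee_pos"],o["eef_rot"],o["grip_width"],o["grip_force"],o["force"])
u,v=300,165
cv2.imwrite("pics/l1.png",cv2.resize(im[v-45:v+45,u-45:u+45,::-1],(540,540),interpolation=cv2.INTER_CUBIC))
for v in range(140,196,2): print(v,im[v,303],w("side",(303,v),depth=D[v,303]))
print(px("side",[tuple(o["ee_pos"])]))
```

```text
16.6 [ 0.436 -0.011  0.135] [ 3.14  -0.     1.312] 0.05658056016662727 24.57470345136244 [ 0.359 -0.281 -4.603]
140 [232 219 172] [ 0.445 -0.032  0.21 ]
142 [232 218 172] [ 0.445 -0.019  0.212]
144 [230 216 169] [ 0.444 -0.011  0.21 ]
146 [226 211 165] [0.443 0.003 0.213]
148 [196 177 138] [0.443 0.01  0.21 ]
150 [139 126  98] [0.442 0.015 0.207]
152 [160 145 113] [0.442 0.017 0.202]
154 [161 140 108] [0.442 0.019 0.197]
156 [192 164 128] [0.442 0.015 0.187]
158 [169 144 114] [0.441 0.014 0.18 ]
160 [132 117  95] [0.441 0.021 0.177]
162 [120 105  86] [0.441 0.019 0.169]
164 [120 105  86] [0.44  0.025 0.167]
166 [119 105  86] [0.44  0.023 0.158]
168 [118 103  86] [0.44  0.022 0.151]
170 [115 100  82] [0.439 0.022 0.144]
172 [113 100  85] [0.439 0.019 0.135]
174 [163 159 151] [0.439 0.023 0.131]
176 [192 139  94] [ 0.442 -0.144  0.001]
178 [174 134 116] [ 0.442 -0.133  0.001]
180 [154 154 118] [ 0.441 -0.126 -0.002]
182 [192 186 179] [ 0.441 -0.117 -0.003]
184 [195 191 180] [ 0.44  -0.11  -0.006]
186 [199 194 184] [ 0.439 -0.095 -0.003]
188 [207 200 192] [ 0.439 -0.084 -0.003]
190 [204 198 189] [ 0.438 -0.071 -0.001]
192 [189 183 175] [ 0.438 -0.057  0.002]
194 [181 175 167] [ 0.437 -0.049  0.001]
[[304.807 166.007]]
```

View pics/l1.png

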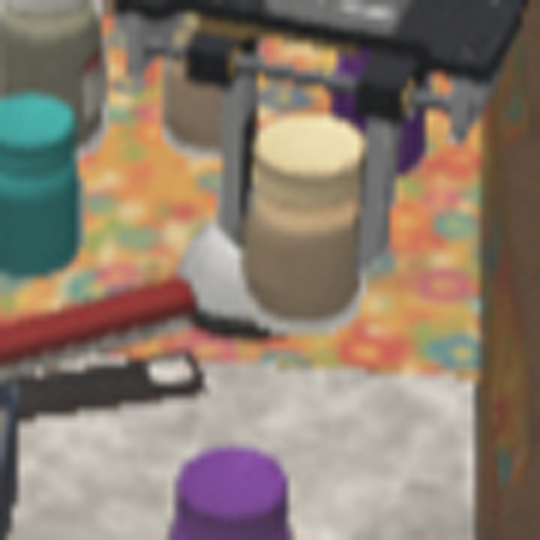

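Run:
```python
from h import *
np.set_printoptions(precision=4,suppress=True,linewidth=150)
o=ctrl.get_obs();print(o["time_s"],o["grip_width"])
for n,win in(("side",(285,330,128,160)),("top",(240,320,190,270))):
  im,D=ctrl.camera(n);im=im.astype(int);P=[]
  for v in range(win[2],win[3]):
    for u in range(win[0],win[1]):
      r,g,b=im[v,u]
      if D[v,u]>0 and r>185 and 30<r-b<80 and r-g<30:
        q=w(n,(u,v),depth=D[v,u])
        if .204<q[2]<.217: P.append([*q,u,v])
  P=np.array(P)
  if len(P):
    print(n,len(P),P.mean(0),P.min(0),P.max(0))
    h_,_=cv2.minEnclosingCircle((P[:,:2]*1000).astype(np.float32)),0;print(h_)
print(w("side",(306.3,145),.211))
```

```text
16.6 0.05658056016662727
side 134 [  0.435   -0.0112   0.2089 306.2239 144.5672] [  0.4106  -0.0382   0.2056 298.     140.    ] [  0.4584   0.0198   0.2141 315.     149.    ]
((435.5755615234375, -9.194646835327148), 29.068912506103516)
[ 0.4346 -0.0056  0.211 ]
```

The jar is held upright and centred: lid centre (0.435, -0.010), underside about 120 mm up. Now I'll get a precise pad centre from its dark disc.

Run:
```python
from h import *
np.set_printoptions(precision=4,suppress=True,linewidth=150)
for n,(u,v) in(("side",(297,252)),("top",(203,226))):
  im,D=ctrl.camera(n);g=im.max(2);m=(g<75).astype(np.uint8)
  k,l,st,c=cv2.connectedComponentsWithStats(m,connectivity=4);i=l[v,u];cs=cv2.findContours((l==i).astype(np.uint8),0,1)[0][0]
  P=np.array([w(n,q,.0145)[:2]*1000 for q in cs[:,0].astype(float)],np.float32);print(n,st[i],c[i],w(n,c[i],.0145),cv2.fitEllipse(P))
  z=[w(n,(a,b),depth=D[b,a])[2] for b in range(v-2,v+3) for a in range(u-2,u+3) if D[b,a]>0];print(np.mean(z))
```

```text
side [284 243  28  20 406] [297.7143 251.8744] [0.4366 0.22   0.0145] ((436.8537902832031, 219.64993286132812), (66.63819122314453, 73.3681640625), 47.28085708618164)
0.012984306922605784
top [191 214  25  25 488] [202.8033 225.9877] [0.4381 0.2181 0.0145] ((438.339111328125, 218.13490295410156), (73.20159149169922, 74.08863830566406), 107.45377349853516)
0.014025869743686433
```

Request:
move_arm(
  targets=[
    [0.0,0.1,-0.03,-0.2,0,0,0],
    [0.0,0.5,-0.13,-0.2,0,0,0],
    [0.0,1.1,-0.28,-0.2,0,0,0],
    [0.0,1.8,-0.46,-0.2,0,0,0],
    [0.0,2.5,-0.64,-0.2,0,0,0],
    [0.0,3.2,-0.82,-0.2,0,0,0],
    [0.0,3.8,-0.97,-0.2,0,0,0],
    [0.0,4.2,-1.08,-0.1,0,0,0],
    [0.0,4.45,-1.14,0,0,0,0],
    [0.0,4.45,-1.14,0.2,0,0,0],
    [0.0,4.45,-1.14,0.2,0,0,0],
  ],
)

```text
time_s: 17.9
ee_pos: [0.4365, 0.2181, 0.1231]
eef_rot: [-3.139, 0.002, 1.312]
force: [-0.6, -0.5, -3.4]
grip_width: 0.0565
grip_force: 24.6
```

Run:
```python
from h import *
np.set_printoptions(precision=4,suppress=True,linewidth=150)
im,D=ctrl.camera("side");im=im.astype(int);o=ctrl.get_obs();print(o["time_s"],o["ee_pos"],o["eef_rot"],o["grip_width"],o["force"])
P=[]
for v in range(180,260):
    for u in range(265,335):
      r,g,b=im[v,u]
      if D[v,u]>0 and r>185 and 30<r-b<80 and r-g<30:
        q=w("side",(u,v),depth=D[v,u])
        if q[2]>.18: P.append(q)
P=np.array(P);print(len(P),P.mean(0),P.min(0),P.max(0),cv2.minEnclosingCircle((P[:,:2]*1000).astype(np.float32)))
```

```text
17.95 [0.4369 0.218  0.1239] [-3.1402  0.0013  1.3112] 0.056320574001729684 [ 0.0466 -0.572  -2.8972]
212 [0.4359 0.2186 0.1974] [0.4111 0.1925 0.1929] [0.4601 0.2594 0.241 ] ((430.77227783203125, 227.17364501953125), 35.345516204833984)
```

Request:
move_arm(
  targets=[
    [0.0,0.01,0.02,0.4,0,0,0],
    [0.0,0.01,0.03,0.9,0,0,0],
    [0.0,0.01,0.03,1.3,0,0,0],
    [0.0,0.01,0.03,1.6,0,0,0],
    [0.0,0.01,0.03,1.75,0,0,0],
    [0.0,0.01,0.03,1.83,0,0,0],
    [0.0,0.01,0.03,1.87,0,0,0],
    [0.0,0.01,0.03,1.88,0,0,0],
    [0.0,0.01,0.03,1.88,0,0,0],
  ],
)

```text
time_s: 18.85
ee_pos: [0.4392, 0.219, 0.0312]
eef_rot: [3.141, -0.0, 1.312]
force: [-0.6, 0.2, -2.8]
grip_width: 0.0567
grip_force: 24.6
```

Request:
move_arm(
  targets=[
    [0.0,0,0,0.015,0,0,0],
    [0.0,0,0,0.03,0,0,0],
    [0.0,0,0,0.03,0,0,0],
  ],
)

```text
time_s: 19.15
ee_pos: [0.4392, 0.2191, 0.0298]
eef_rot: [3.141, -0.001, 1.312]
force: [-1.0, -0.5, 5.2]
grip_width: 0.0567
grip_force: 24.9
```

The force turned from -2.8 to +5.2 N, so the jar is on the pad. I'll open and rise.

Request:
move_arm(
  targets=[
    [0.5,0,0,0,0,0,0],
    [0.7,0,0,0,0,0,0],
    [0.7,0,0,0,0,0,0],
    [0.7,0,0,0,0,0,0],
    [0.7,0,0,-0.3,0,0,0],
    [0.7,0,0,-0.9,0,0,0],
    [0.7,0,0,-1.6,0,0,0],
    [0.7,0,0,-2.4,0,0,0],
    [0.7,0,0,-3.2,0,0,0],
    [0.7,0,0,-3.6,0,0,0],
    [0.7,0,0,-3.6,0,0,0],
  ],
)

```text
time_s: 20.25
ee_pos: [0.4399, 0.2194, 0.2119]
eef_rot: [3.138, -0.003, 1.312]
force: [0.1, 0.7, -0.9]
grip_width: 0.08
grip_force: 0.0
```

Run:
```python
from h import *
np.set_printoptions(precision=4,suppress=True,linewidth=150)
I=[];DD=[]
for _ in range(12):
    a,b=ctrl.camera("side");I.append(a.astype(float));b=b.copy();b[b==0]=np.nan;DD.append(b)
I=np.mean(I,0);D=np.nanmean(DD,0);z=lambda u,v:w("side",(u,v),depth=D[v,u])[2]*1000
for L in([(271,288),(272,288),(272,289),(271,289)],[(268,292),(269,292),(268,293),(267,293),(268,294)],[(266,295),(267,295),(266,296),(267,296),(266,297)]):
  print(np.mean([z(*q) for q in L]))
P=[]
for v in range(200,260):
    for u in range(265,335):
      r,g,b=I[v,u]
      if r>185 and 30<r-b<80 and r-g<30:
        q=w("side",(u,v),depth=D[v,u])
        if .098<q[2]<.115: P.append(q)
P=np.array(P);print(len(P),P.mean(0),P.min(0),P.max(0),np.linalg.lstsq(np.c_[P[:,:2],np.ones(len(P))],P[:,2],rcond=None)[0])
o=ctrl.get_obs();print(o["time_s"],o["ee_pos"],o["force"])
u,v=280,265
cv2.imwrite("pics/f1.png",cv2.resize(I[v-55:v+55,u-55:u+55,::-1],(550,550),interpolation=cv2.INTER_CUBIC).clip(0,255).astype(np.uint8))
```

```text
71.69610731814083
70.85086938720988
70.85988126819332
206 [0.4386 0.219  0.1037] [0.4134 0.1947 0.1024] [0.4629 0.2424 0.1055] [-0.0136  0.0164  0.1061]
20.85 [0.4389 0.2189 0.2089] [0.3548 0.1017 0.6039]<stdin>:6: RuntimeWarning: Mean of empty slice
```

View pics/f1.png

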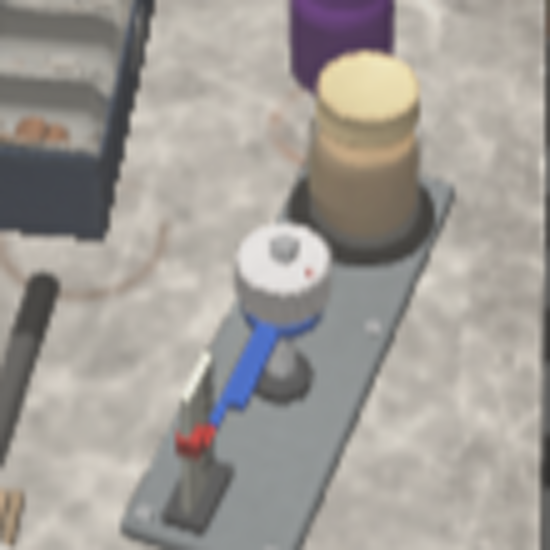

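The picture shows the jar upright at (367,170) in the crop, with its lid centre at (0.4386, 0.219) against the pad's (0.438, 0.219). The pointer and flag measure level at about 70.9 mm, and the hand is clear. I'll hand in.

```bash
python3 -c "
from station import ctrl
print(ctrl.hand_in())"
```

```text
the job is handed in; nothing more can be done
None
```

I handed the job in with the pointer set level with the red flag from below (within about 1 mm by depth) and the honey jar upright on the pad, about 1 mm off centre; the hand-in returned no verdict.

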